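Stow the dye jar in the kit box with the folding lid stay

ROBOT

A 6-joint arm with a two-finger parallel gripper is mounted at the origin on the work surface. World frame = base frame: x ahead of the robot, y to its left, z up, the work surface at z = 0. Lengths are in mm, angles in rad, forces in N, time in s.
With the tool pointing down it reaches from about 425 to 925 mm from the base axis. Payload 12.5 kg.
Tool frame: the origin (TCP) lies at the centre of the arm's flange, where the gripper is bolted on; the fingertips stand 173 mm ahead of it and the grasp point (between the pads) lies 155 mm ahead of it; z points along the fingers, y is the line along which they close (so a half turn about z gives the same grasp; the last joint's range is limited). The gripper opens to 85 mm and grips with 20 to 120 N. Pads are 22 mm wide; open, the fingers measure 114 mm over their backs; the gripper's body (76 mm by 85 mm) begins 54 mm behind the grasp point. The pads swing forward as they close: fully open they stand 13 mm farther back than shut.
Start: joints at [-1.26, 0.491, 1.559, -0, 1.092, -0.106], TCP at [253.041, -571.485, 404.727] pointing down, gripper open.
Joint ranges: [-3.1, 3.1], [-0.84, 2.19], [0.05, 2.79], [-1.13, 4.28], [0.06, 2.93], [-2.69, 2.69]. Speed limits (rad/s): [2.22, 2.22, 2.79, 3.14, 3.14, 3.14].

INTERFACE

Orientations are given as a unit quaternion [x, y, z, w].
In Python, from bench import bot gives the robot as it stands.
- The arm moves only by the tool carry_out, never from a script. Its arguments are lists of equal length, an entry for each row: "translation": the shift along the tool's x, y, z in mm, a list of three; "rotation": the turn, a rotation vector about the tool's x, y, z in degrees, a list of three; "jaw": the closure, from 0 (fully open) to 1 (shut). A call has exactly 8 rows; each row is the pose to reach, as a shift and turn from the pose commanded when the call began, along the tool's axes at that moment; what a row does not reach only later rows make up. A row lasts 1/8 s, in which the tool goes at most 62.5 mm and 10.7 degrees, less where a joint would pass 70% of its speed; a pose out of reach is approached as far as the arm can. A call with a gripper value outside its range is refused whole. The fingers move at their own pace and stop on an object; "force" is the grip in N (left out, the last holds). Time passes only in rows, so rows that repeat a pose let the fingers close, or fill a call up. It gives the time, the measured TCP pose, the force, the opening and the grip force at its end, in the units of the state.
- bot.observe(): the state, without advancing time (a new reading comes with each control period).
- bot.read_camera(name): name is "side" or "top"; returns (picture, depth): 420x560x3 uint8, red, green, blue; 420x560 float32, mm along the optical axis (not along the pixel's ray), 0 where there is no reading.
- bot.camera_info(name): a dict with "K" (3x3 intrinsics, pixels), "k1" (the pictures are not rectified: a ray, as slopes to the right and down, at radius r is drawn at 1 + k1 r^2 times it, then the intrinsics apply), "world_from_camera" (4x4, takes a point from camera to world coordinates). Camera axes: x right, y up, looking along -z (the intrinsics and any distortion apply to the point x, -y, -z); pixel columns grow to the right and rows downward; lengths in mm; the calibration is good to about 2 mm. A picture is of the moment at which its call begins. camera_info takes no time and is no camera call.
- bot.sign_off(): hands the job in; it is judged then, once.
The state is a dict: "t": time; "joint_positions": joint angles; "joint_vel": joint speeds; "joint_torque": joint torques, N m; "tcp_pos": TCP position; "tcp_rot": TCP orientation; "contact_force": force on the tool from outside, world axes, zero at the start; "moment": the same for the moment, N m; "grip_width": finger opening in mm; "finger_force": force on a finger pad.
Only numpy, scipy, OpenCV 4.12 (cv2) and the standard library are available. Lean on these libraries where they do the work, as an engineer would, in place of code of your own. Each camera call takes 0.05 s, during which the arm holds its last target. There are 200 camera calls.

TASK

Raise the lid of the plywood kit box until the folding stay on its side passes straight and locks, so that the lid stands open by itself, and set the short dye jar down upright on the floor of the empty front bay, without dropping it. Then lift the stay's knee back past straight and fold it towards the front so that the lid comes down without slamming and ends fully shut over the jar. Leave the bottle, the loose cap and the brush where they are.

Things in the scene. Friction and masses are not known exactly. Their poses are not given: they have to be found in the camera images.
- kit_box: Open plywood box fixed to the bench, 200 deep (x) x 240 wide (y) x 100 high, walls and floor 8 thick. Origin: centre of its underside; x points to the hinge side (away from the robot), y to the left side with the stay. A cross wall 6 thick, 55 high at x = +20 divides it: the rear bay holds fixed stock under 45 high, the front bay is empty. Position and yaw vary.
- front_bay (a point): Centre of the floor of the empty front bay, box frame (-38, 0, 8); the bay spans box x -92 to +17, y -112 to +112. Axes as the box. The open lid leans over the rear bay.
- lid_hinge (a point): Middle of the lid's hinge line, box frame (100, 0, 100), along box y. The hinge is a damped soft-close one: unlocked, the lid sinks shut by itself in a few seconds.
- lid (a joint): Lid angle, 0 shut, growing as the front edge rises. Lid of plywood 200 x 240 x 10, about 0.45 kg. The stay limits it to 1.257 (stay straight). With the stay locked it rests at about 1.21: its front edge is then 70 in front of the hinge line and 187 above it.
- handle (a point): Centre of the lid's handle: a dark wooden roller 30 long along box y, 20 in diameter, on a stem in the middle of the lid's front edge, 35 in front of that edge; 235 from the hinge line, 5 above the lid's underside plane. Can be pinched by its two end faces from above; it can turn between the fingers as the lid swings. Axes turn with the lid.
- stay_foot (a point): Lower pivot of the stay on the box's left side, box frame (-10, 126, 50). The stay is two flat steel links, each 86.1 between pivots, joined at the knee; the upper one is pivoted on the lid's left edge, 110 from the hinge line in the plane of the lid's underside. All pivots are parallel to box y.
- knee_pin (a point): Middle of the finger pin at the knee: steel, 12 in diameter, along box y, standing out to the left from the stay; this point is at box y 150, the pin ends at y 164. Lid shut: the knee points forward. Stay locked: the pin is at about box x 41, z 119, close beside the lid, and a gripper upright over it touches the lid's side: lean it 30 to 45 degrees outwards (to +y). Axes turn with the lower link.
- knee (a joint): Knee angle: 0 lid shut, 2.55 links in line (lid highest), stop at 2.95 = locked, knee sagged towards the hinge. It drops into the lock when the lid, raised to its highest, is let down about 11 at the handle. To unlock, move the pin forwards and a little up (about 2 N; this lifts the lid 2.5 degrees). Folded below about 2.2 and let go, it folds on and the lid sinks shut.
- jar: Short closed dye jar, white with a black cap, 50 in diameter, 74 high, about 0.14 kg, standing on the bench to the right of the box. Origin: centre of its underside, z up. It may change places with the bottle.
- bottle: Bystander: taller grey dye bottle, 48 in diameter, 145 high, near the jar. Origin: centre of its underside.
- cap: Bystander: loose black screw cap, 46 in diameter, 14 high, lying on the bench. Origin: centre of its underside.
- brush: Bystander: small brush 170 long lying on the bench to the left. Origin: on the bench, under its middle.
Things that resemble listed ones, but are neither listed nor needed, are in the scene too. Leave any yellow look-alike of the jar alone.

How it is judged (in metres and radians):
On the way, in this order (a step that is already met when the one before it is completed fails the run):
1. the lid is up and the stay is locked past straight (value of joint knee above 2.8 rad and value of joint lid above 1.1 rad), for 0.2 s.
2. the jar stands upright on the floor of the front bay, let go, with the stay still locked (x of jar in the frame of kit_box between -0.075 and 0 m and y of jar in the frame of kit_box between -0.095 and 0.095 m and z of jar in the frame of kit_box below 0.014 m and angle between jar's own z axis and vertical below 0.12 rad and contact force between the fingers and jar below 0.1 N and value of joint knee above 2.8 rad), for 0.2 s.
3. the knee is folded back past straight while the lid is still well up (value of joint knee below 2.3 rad and value of joint lid above 0.4 rad), for 0.1 s.
At the end, for the whole second after the job is handed in: The lid is fully shut (under 0.03 rad) and the jar stands upright (within 0.12 rad) and at rest on the floor of the front bay of the box (value of joint lid below 0.03 rad and x of jar in the frame of kit_box between -0.075 and 0 m and y of jar in the frame of kit_box between -0.095 and 0.095 m and z of jar in the frame of kit_box below 0.014 m and angle between jar's own z axis and vertical below 0.12 rad and linear speed of jar below 0.02 m/s); the robot touches nothing.
It fails at once if the lid slams (closes faster than 2 rad/s) (velocity of joint lid below -2 rad/s).
It fails at once if the jar is dropped or thrown (faster than 0.6 m/s when not held) (linear speed of jar above 0.6 m/s and contact force between the fingers and jar below 0.05 N).
It fails at once if the bottle, the cap or the brush is moved by more than 30 mm (distance of any of bottle, cap, brush from where it was at the start of the episode above 0.03 m).
It also fails if it takes over 72 s, if anything falls off the work surface, if the arm or the gripper's body presses on something with over 40 N, if the wrist force passes 120 N, or if a joint passes its speed limit or range.

## Working session

There is one attempt and no reset: what is moved stays moved. The work goes in short steps, Python scripts to look and compute and a tool call to move; the robot and the scene stay as the last step left them, time stands still between calls to the robot, and variables do not carry over. Pictures are saved under pics/ and viewed, at most 10 in all, crops included, and the job is handed in when it is done.

Besides the shell and the picture viewer there is one more tool, called after "Emit:" by a JSON object that holds its "method" and its "body", one argument or row to a line. carry_out: Moves the arm, as the interface text tells. Its arguments: {"type":"object","properties":{"translation":{"type":"array","items":{"type":"array","items":{"type":"number"}}},"rotation":{"type":"array","items":{"type":"array","items":{"type":"number"}}},"jaw":{"type":"array","items":{"type":"number"}},"force":{"type":"number"}},"required":["translation","rotation","jaw"]}

```bash
ls; mkdir -p pics; python3 - <<'E'
from bench import bot
import cv2,numpy as np
for n in("side","top"):
    p,d=bot.read_camera(n); np.savez(f'{n}0.npz',p=p,d=d)
    cv2.imwrite(f'pics/{n}0.png',p[:,:,::-1])
    i=bot.camera_info(n); print(n,np.round(i['K'],1).tolist(),i['k1'],np.round(i['world_from_camera'],3).tolist())
print(bot.observe())
E
```

```text
pics
side [[487.5, 0.0, 274.2], [0.0, 487.5, 206.6], [0.0, 0.0, 1.0]] 0.04957517872588198 [[-0.953, 0.231, -0.197, 313.224], [-0.303, -0.682, 0.666, 689.839], [0.019, 0.694, 0.72, 873.321], [0.0, 0.0, 0.0, 1.0]]
top [[419.5, 0.0, 277.2], [0.0, 419.5, 214.5], [0.0, 0.0, 1.0]] -0.05386091288681401 [[-0.003, 0.983, -0.186, 370.283], [-1.0, -0.009, -0.03, -26.705], [-0.031, 0.186, 0.982, 982.046], [0.0, 0.0, 0.0, 1.0]]
{'t': 0.1, 'joint_positions': array([-1.25957007e+00,  4.91542249e-01,  1.55939035e+00,  3.16354451e-05,
        1.09171349e+00, -1.05607057e-01]), 'joint_vel': array([-8.76977682e-04,  2.75965384e-05, -1.08329825e-03, -1.75627385e-04,
       -8.87030982e-04,  1.56351625e-04]), 'joint_torque': array([ 3.59017125e-03, -6.19448805e+01, -2.62026483e+01, -2.65762333e-05,
        2.87941359e-03,  1.18137197e-05]), 'tcp_pos': array([ 253.05476888, -571.45796703,  404.15875107]), 'tcp_rot': array([ 9.78361126e-01,  2.06903913e-01, -4.00972771e-05, -5.25376473e-04]), 'contact_force': array([-0.08160611, -0.12717811,  0.42843874]), 'moment': array([-0.02331569,  0.0100379 , -0.00309417]), 'finger_force': 0.0, 'grip_width': 85.63515240531002}
```

View pics/side0.png

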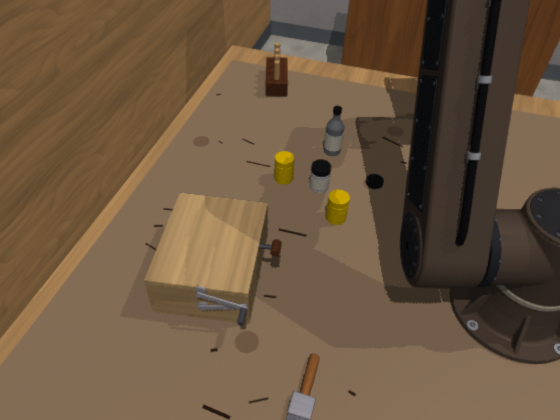

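View pics/top0.png

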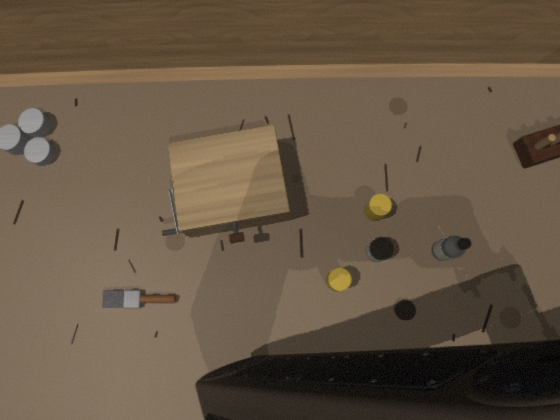

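The side view shows the lid at about (210,240), its handle at (276,247) and the knee pin at (242,315). In the top view the lid is at about (230,178), the handle at (237,238) and the pin at (170,232). Jar candidates in the side view are two yellow jars at (285,168) and (338,207), and a white, black-capped one at (320,176), which is (380,248) in the top view. The white one fits the description. I'll confirm it with a crop and measure.

```bash
cat > h.py <<'E'
import numpy as np,cv2
from bench import bot
def ray(n,uv):
    i=bot.camera_info(n);K=i['K'];W=np.array(i['world_from_camera'])
    uv=np.atleast_2d(np.array(uv,float)); s=(uv-[K[0][2],K[1][2]])/[K[0][0],K[1][1]]
    q=s.copy()
    for _ in range(20): q=s/(1+i['k1']*(q**2).sum(1,keepdims=True))
    d=np.c_[q[:,0],-q[:,1],-np.ones(len(q))]
    return W[:3,3],d@W[:3,:3].T
def plane(n,uv,z):
    o,d=ray(n,uv); return o+d*((z-o[2])/d[:,2])[:,None]
def cloud(n,d):
    v,u=np.mgrid[:d.shape[0],:d.shape[1]]
    o,r=ray(n,np.c_[u.ravel(),v.ravel()])
    X=o+r*d.reshape(-1,1); X[d.ravel()==0]=np.nan
    return X.reshape(d.shape+(3,))
def tri(uv_s,uv_t):
    a,p=ray("side",uv_s);b,q=ray("top",uv_t);p=p[0];q=q[0]
    t=np.linalg.lstsq(np.c_[p,-q],b-a,rcond=None)[0]
    x,y=a+p*t[0],b+q*t[1]; return (x+y)/2,np.linalg.norm(x-y)
E
python3 - <<'E'
from h import *
for n in("side","top"):
    f=np.load(n+'0.npz');p,d=f['p'],f['d'];X=cloud(n,d);z=X[...,2]
    hsv=cv2.cvtColor(p,cv2.COLOR_RGB2HSV)
    m=((z>105)&(z<116)).astype(np.uint8)
    k,l,s,c=cv2.connectedComponentsWithStats(m)
    j=1+s[1:,4].argmax(); P=X[l==j]; print(n,'lid',len(P),np.median(P[:,2]),cv2.minAreaRect(P[:,:2].astype(np.float32)))
    m=((z>68)&(z<82)&(hsv[...,2]<60)).astype(np.uint8)
    k,l,s,c=cv2.connectedComponentsWithStats(m)
    for j in range(1,k):
        if s[j,4]>40: P=X[l==j];print(' capish',c[j].round(),s[j,4],cv2.minEnclosingCircle(P[:,:2].astype(np.float32)),np.median(P[:,2]))
    box={'side':(225,195,300,350),'top':(150,210,280,255)}[n]
    x0,y0,x1,y1=box
    R=((hsv[...,0]<12)|(hsv[...,0]>170))&(hsv[...,1]>130)&(z>70)
    k,l,s,c=cv2.connectedComponentsWithStats(R.astype(np.uint8))
    for j in range(1,k):
        if s[j,4]>25 and x0<c[j][0]<x1 and y0<c[j][1]<y1: P=X[l==j];print(' red',c[j],s[j],P.mean(0).round(1))
f=np.load('side0.npz')['p'];t=np.load('top0.npz')['p']
a=cv2.resize(f[130:240,250:400,::-1],None,fx=4,fy=4)[:440];b=cv2.resize(f[230:340,140:290,::-1],None,fx=4,fy=4)
cv2.imwrite('pics/crop.png',cv2.resize(np.hstack([a,b]),(800,293)))
E
```

```text
side lid 9281 109.46479429772171 ((597.6270751953125, 107.29436492919922), (246.20944213867188, 247.18426513671875), 10.253467559814453)
 capish [321. 166.] 218 ((464.9060363769531, -223.343017578125), 25.15129280090332) 73.30738079658016
 capish [516. 311.] 442 ((5.976963043212891, 39.09611511230469), 67.45665740966797) 74.96434770533898
 red [275.43650794 247.57142857] [271 240  10  16 126] [485.   92.5 110.4]
top lid 10030 110.4740027588656 ((599.0560913085938, 106.59783935546875), (245.92971801757812, 245.14547729492188), 8.956914901733398)
 capish [381. 248.] 420 ((466.9850158691406, -224.57318115234375), 25.383073806762695) 74.38024164537569
```

View pics/crop.png

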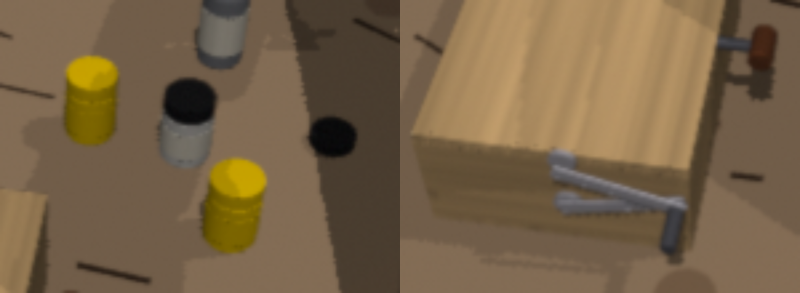

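The crop confirms it: the white jar with the black cap stands between the two yellow look-alikes, and the bottle and loose cap are separate. The stay and pin are visible at the left of the box.

```bash
python3 - <<'E'
from h import *
for n in("side","top"):
    f=np.load(n+'0.npz');p,d=f['p'],f['d'];X=cloud(n,d);z=X[...,2]
    hsv=cv2.cvtColor(p,cv2.COLOR_RGB2HSV)
    m=((z>106)&(z<115)&(hsv[...,2]>90)&(hsv[...,1]>60)).astype(np.uint8)
    m=cv2.morphologyEx(m,cv2.MORPH_OPEN,np.ones((9,9)))
    k,l,s,c=cv2.connectedComponentsWithStats(m); j=1+s[1:,4].argmax()
    cn=max(cv2.findContours((l==j).astype(np.uint8),0,1)[0],key=cv2.contourArea)[:,0]
    P=plane(n,cn,110)[:,:2].astype(np.float32); r=cv2.minAreaRect(P)
    print(n,'lid',r,cv2.boxPoints(r).round().tolist(), np.median(z[l==j]))
    x0,y0,x1,y1={'side':(225,195,300,350),'top':(150,210,280,255)}[n]
    s_=hsv[y0:y1,x0:x1]
    R=((s_[...,0]<9)|(s_[...,0]>170))&(s_[...,1]>110)
    k,l,s,c=cv2.connectedComponentsWithStats(R.astype(np.uint8))
    for j in range(1,k):
        if s[j,4]>20: uv=c[j]+[x0,y0]; print(' red',uv,s[j],plane(n,uv,110))
    Y=((hsv[...,0]>22)&(hsv[...,0]<33)&(hsv[...,1]>200)&(hsv[...,2]>80)&(z>68)).astype(np.uint8)
    k,l,s,c=cv2.connectedComponentsWithStats(Y)
    for j in range(1,k):
        if s[j,4]>80: print(' yel',np.median(X[l==j],0).round())
E
```

```text
side lid ((618.7598876953125, 111.36951446533203), (200.3720245361328, 240.5556182861328), 9.619147300720215) [[500.0, 213.0], [540.0, -24.0], [738.0, 10.0], [697.0, 247.0]] 109.49197451952409
 yel [ 561. -222.   73.]
 yel [ 399. -127.   73.]
top lid ((620.5205688476562, 108.57012939453125), (200.77281188964844, 240.38656616210938), 9.29306411743164) [[502.0, 211.0], [541.0, -26.0], [739.0, 6.0], [700.0, 243.0]] 110.47912395604396
```

```bash
cat > plan.py <<'E'
import numpy as np
from scipy.spatial.transform import Rotation as Ro
PSI=9.45; B=np.array([619.6,110,0]); RB=Ro.from_euler('z',PSI,degrees=True)
def w(b): return B+RB.apply(b)
def down(tilt=0,psi=PSI): # tool y = -box y; tilt>0: flange towards robot
    return Ro.from_euler('z',psi,degrees=True)*Ro.from_euler('y',-tilt,degrees=True)*Ro.from_euler('x',180,degrees=True)
def rows(p0,R0,wps):
    for p,R in wps:
        t=R0.inv().apply(np.array(p)-p0); r=(R0.inv()*R).as_rotvec(degrees=True)
        print(t.round(1).tolist(),r.round(1).tolist())
def hand(th,dz=151): return w([100-235*np.cos(th)+5*np.sin(th),0,100+235*np.sin(th)+5*np.cos(th)+dz])
E
python3 - <<'E'
from plan import *
p0=np.array([253,-571.5,404.7]);R0=Ro.from_quat([.97836,.2069,0,0]);D=down()
rows(p0,R0,[((500,-200,400),D)])
print(hand(0)); rows(np.array([500,-200,400]),D,[((486.4,88,330),D),(hand(0),D)])
for a in np.linspace(0,1.25,11): print(round(a,3),D.inv().apply(hand(a)-hand(0)).round(1))
print([ (round(a,3),D.inv().apply(hand(a)-hand(0)).round(1)) for a in (1.265,1.257,1.23,1.21,1.19)])
E
```

```text
[376.3, -239.7, 4.7] [-0.0, -0.0, 14.4]
[486.43205028  87.83477571 256.        ]
[33.9, -286.3, 70.0] [0.0, 0.0, 0.0]
[33.9, -286.2, 144.0] [0.0, 0.0, 0.0]
0.0 [0. 0. 0.]
0.125 [  2.5  -0.  -29.3]
0.25 [  8.5  -0.  -58. ]
0.375 [ 18.2  -0.  -85.7]
0.5 [  31.2   -0.  -112.1]
0.625 [  47.3    0.  -136.6]
0.75 [  66.5    0.  -158.8]
0.875 [  88.2    0.  -178.6]
1.0 [ 112.2    0.  -195.4]
1.125 [ 138.2    0.  -209.2]
1.25 [ 165.6    0.  -219.6]
[(1.265, array([ 169. ,    0. , -220.6])), (1.257, array([ 167.2,    0. , -220.1])), (1.23, array([ 161.2,    0. , -218.2])), (1.21, array([ 156.7,    0. , -216.6])), (1.19, array([ 152.3,    0. , -215. ]))]
```

Emit:
{"method": "carry_out", "body": {
  "translation": [
    [47,-30,0.6],
    [94,-60,1.2],
    [141,-90,1.8],
    [188,-120,2.4],
    [235,-150,3],
    [282,-180,3.6],
    [329,-210,4.2],
    [376,-240,5]
  ],
  "rotation": [
    [0,0,2],
    [0,0,4],
    [0,0,6],
    [0,0,8],
    [0,0,10],
    [0,0,12],
    [0,0,14.4],
    [0,0,14.4]
  ],
  "jaw": [0,0,0,0,0,0,0,0],
  "force": 40
}}

```text
t: 1.1
tcp_pos: [500.5, -198.2, 399.6]
tcp_rot: [0.997, 0.082, -0.0, -0.0]
contact_force: [0.3, -1.1, 0.5]
grip_width: 85.1
finger_force: 0.0
```

Emit:
{"method": "carry_out", "body": {
  "translation": [
    [6,-48,10],
    [12,-96,20],
    [18,-144,30],
    [24,-192,40],
    [30,-240,50],
    [34,-286,60],
    [34,-286,70],
    [34,-286,70]
  ],
  "rotation": [
    [0,0,0],
    [0,0,0],
    [0,0,0],
    [0,0,0],
    [0,0,0],
    [0,0,0],
    [0,0,0],
    [0,0,0]
  ],
  "jaw": [0,0,0,0,0,0,0,0]
}}

```text
t: 2.1
tcp_pos: [486.1, 87.7, 329.0]
tcp_rot: [0.997, 0.083, -0.001, 0.0]
contact_force: [-0.2, -0.1, 0.3]
grip_width: 85.3
finger_force: 0.0
```

Tracking is good. Now I descend and pinch the handle.

Emit:
{"method": "carry_out", "body": {
  "translation": [
    [0,0,25],
    [0,0,50],
    [0,0,74],
    [0,0,74],
    [0,0,74],
    [0,0,74],
    [0,0,74],
    [0,0,74]
  ],
  "rotation": [
    [0,0,0],
    [0,0,0],
    [0,0,0],
    [0,0,0],
    [0,0,0],
    [0,0,0],
    [0,0,0],
    [0,0,0]
  ],
  "jaw": [0,0,0,0.3,0.6,0.9,0.9,0.9],
  "force": 40
}}

```text
t: 3.1
tcp_pos: [486.3, 87.4, 256.8]
tcp_rot: [0.997, 0.083, 0.001, 0.0]
contact_force: [-1.3, -7.6, 5.6]
grip_width: 29.6
finger_force: 41.1
```

Emit:
{"method": "carry_out", "body": {
  "translation": [
    [1,0,-15],
    [2.5,0,-29.3],
    [5,0,-44],
    [8.5,0,-58],
    [13,0,-72],
    [18.2,0,-85.7],
    [24.5,0,-99],
    [31.2,0,-112.1]
  ],
  "rotation": [
    [0,0,0],
    [0,0,0],
    [0,0,0],
    [0,0,0],
    [0,0,0],
    [0,0,0],
    [0,0,0],
    [0,0,0]
  ],
  "jaw": [0.9,0.9,0.9,0.9,0.9,0.9,0.9,0.9]
}}

```text
t: 4.1
tcp_pos: [516.8, 92.4, 368.4]
tcp_rot: [0.997, 0.083, -0.0, 0.001]
contact_force: [3.7, -6.2, -7.1]
grip_width: 29.5
finger_force: 39.9
```

Emit:
{"method": "carry_out", "body": {
  "translation": [
    [10,0,-16],
    [21,0,-31],
    [32,0,-43.5],
    [45.5,0,-56.5],
    [60,0,-68.7],
    [75,0,-79.5],
    [91,0,-89],
    [107,0,-97]
  ],
  "rotation": [
    [0,0,0],
    [0,0,0],
    [0,0,0],
    [0,0,0],
    [0,0,0],
    [0,0,0],
    [0,0,0],
    [0,0,0]
  ],
  "jaw": [0.9,0.9,0.9,0.9,0.9,0.9,0.9,0.9]
}}

```text
t: 5.1
tcp_pos: [622.2, 110.0, 465.7]
tcp_rot: [0.997, 0.083, -0.001, 0.001]
contact_force: [-1.0, -5.3, -1.7]
grip_width: 29.4
finger_force: 40.4
```

Emit:
{"method": "carry_out", "body": {
  "translation": [
    [7,0,-3.3],
    [14,0,-6],
    [21,0,-8.5],
    [24,0,-9.5],
    [26,0,-10.2],
    [28,0,-10.7],
    [29,0,-11],
    [29,0,-11]
  ],
  "rotation": [
    [0,0,0],
    [0,0,0],
    [0,0,0],
    [0,0,0],
    [0,0,0],
    [0,0,0],
    [0,0,0],
    [0,0,0]
  ],
  "jaw": [0.9,0.9,0.9,0.9,0.9,0.9,0.9,0.9]
}}

```text
t: 6.1
tcp_pos: [650.6, 114.7, 476.6]
tcp_rot: [0.997, 0.082, -0.0, 0.001]
contact_force: [-2.2, -5.3, 3.0]
grip_width: 29.1
finger_force: 41.0
```

Emit:
{"method": "carry_out", "body": {
  "translation": [
    [1,0,-0.3],
    [2,0,-0.6],
    [3,0,-0.8],
    [4,0,-1],
    [4,0,-1],
    [4,0,-1],
    [4,0,-1],
    [4,0,-1]
  ],
  "rotation": [
    [0,0,0],
    [0,0,0],
    [0,0,0],
    [0,0,0],
    [0,0,0],
    [0,0,0],
    [0,0,0],
    [0,0,0]
  ],
  "jaw": [0.9,0.9,0.9,0.9,0.9,0.9,0.9,0.9]
}}

```text
t: 7.1
tcp_pos: [654.5, 115.4, 477.8]
tcp_rot: [0.997, 0.082, 0.0, 0.001]
contact_force: [-1.5, -5.7, 3.6]
grip_width: 29.3
finger_force: 41.2
```

```bash
python3 - <<'E'
from h import *
from plan import *
for n in["side"]:
    p,d=bot.read_camera(n); np.savez(f'{n}1.npz',p=p,d=d)
    cv2.imwrite(f'pics/{n}1.png',p[:,:,::-1])
o=bot.observe();print(o['tcp_pos'],o['contact_force'])
E
```

```text
[654.50043803 115.43425953 477.79739244] [-1.08635698 -5.15705668  3.93318802]
```

View pics/side1.png

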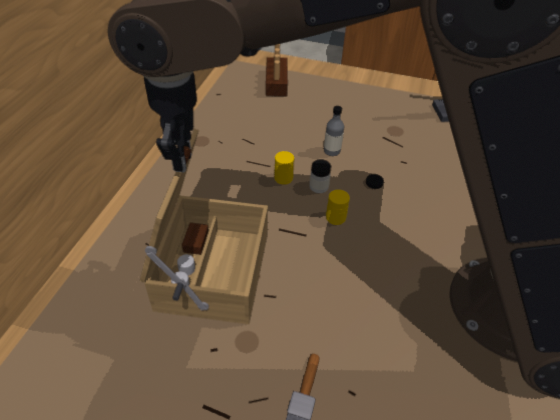

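The lid is up, the front bay is empty, and the stay is nearly straight with the pin running (184,278) to (178,296). I'll compute where the pin is in the box frame.

```bash
cat >> plan.py <<'E'
def boxray(n,uv,y):  # intersect pixel ray with box plane y
    from h import ray
    o,d=ray(n,uv); o=RB.inv().apply(o-B); d=RB.inv().apply(d)
    return o+d*((y-o[1])/d[:,1])[:,None]
def proj(n,b):
    from h import bot
    import cv2
    i=bot.camera_info(n); W=np.linalg.inv(np.array(i['world_from_camera']))
    c=W[:3,:3]@w(b)+W[:3,3]; s=np.array([c[0],-c[1]])/-c[2]; s=s*(1+i['k1']*(s@s)); K=np.array(i['K'])
    return (K[:2,:2]@s+K[:2,2]).round(1)
E
python3 - <<'E'
from plan import *
from scipy.optimize import brentq
import cv2
F=np.array([-10,50.]);L=86.1
def knee(th):
    P=np.array([100-110*np.cos(th),100+110*np.sin(th)]);v=P-F;d=np.hypot(*v);h=np.sqrt(max(L*L-d*d/4,0))
    return (P+F)/2+h*np.array([-v[1],v[0]])/d
for th in(0,.4,.8,1.0,1.1,1.2,1.23,1.257):
    k=knee(th); print(th,k.round(1),[proj('side',[k[0],y,k[1]]).tolist() for y in(140,164)])
print('locked',[proj('side',[41,y,119]).tolist() for y in(140,164)], 'foot',proj('side',[-10,130,50]))
p=np.load('side1.npz')['p'][230:320,130:225,::-1]
cv2.imwrite('pics/knee1.png',cv2.resize(p,None,fx=6,fy=6,interpolation=cv2.INTER_CUBIC))
E
```

```text
0 [-92.4  75. ] [[242.1, 312.1], [239.6, 323.4]]
0.4 [-77.7 103.2] [[233.8, 302.8], [231.1, 314.1]]
0.8 [-46.2 128.1] [[216.1, 292.8], [213.0, 304.2]]
1.0 [-23.5 135. ] [[203.5, 289.0], [200.2, 300.3]]
1.1 [ -9.7 136.1] [[195.9, 287.7], [192.5, 299.0]]
1.2 [  7.7 134.3] [[186.6, 287.1], [183.0, 298.3]]
1.23 [ 14.9 132.4] [[182.8, 287.1], [179.1, 298.3]]
1.257 [ 28.  127.3] [[176.1, 287.8], [172.3, 299.0]]
locked [[169.7, 289.6], [165.8, 300.7]] foot [201.6 309. ]
```

View pics/knee1.png

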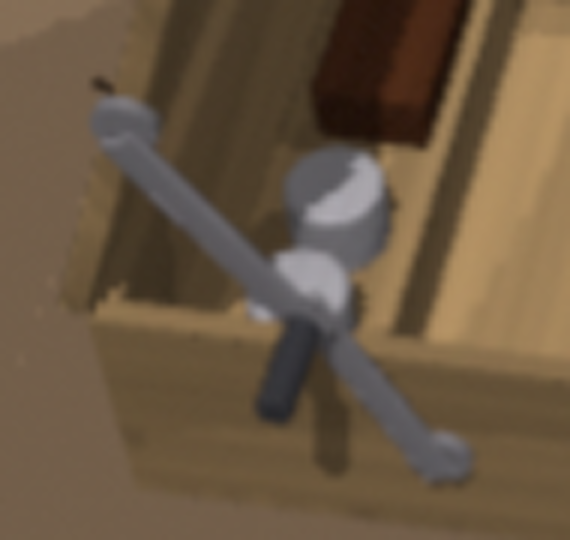

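The pin end is at crop (277,412), i.e. image (176,299), and the knee is still slightly forward of the straight line. The lid needs a few more mm.

Emit:
{"method": "carry_out", "body": {
  "translation": [
    [1,0,-0.3],
    [2,0,-0.6],
    [3,0,-0.9],
    [4,0,-1.2],
    [5,0,-1.4],
    [6,0,-1.6],
    [6,0,-1.6],
    [6,0,-1.6]
  ],
  "rotation": [
    [0,0,0],
    [0,0,0],
    [0,0,0],
    [0,0,0],
    [0,0,0],
    [0,0,0],
    [0,0,0],
    [0,0,0]
  ],
  "jaw": [0.9,0.9,0.9,0.9,0.9,0.9,0.9,0.9]
}}

```text
t: 8.15
tcp_pos: [658.9, 116.2, 478.6]
tcp_rot: [0.997, 0.083, -0.004, 0.001]
contact_force: [-21.0, -8.5, 5.9]
grip_width: 29.3
finger_force: 41.2
```

```bash
python3 - <<'E'
from h import *
p,d=bot.read_camera("side"); np.savez('side2.npz',p=p,d=d)
g=cv2.cvtColor(p,cv2.COLOR_RGB2GRAY); q=np.load('side1.npz')['p'];g0=cv2.cvtColor(q,cv2.COLOR_RGB2GRAY)
for G in(g0,g):
    s=G[285:302,160:192]; m=s<50; print(np.argwhere(m).mean(0)[::-1]+[160,285] if m.any() else s.min(),m.sum(), [ (np.flatnonzero(G[r,160:192]<55)+160).tolist() for r in(290,294,297,299)])
print(bot.observe()['contact_force'],bot.observe()['tcp_pos'])
E
```

```text
[178.48837209 293.13953488] 43 [[176, 178, 179, 180, 181, 182], [175, 176, 177, 178, 179, 180], [173, 174, 175, 176, 177, 178, 184], [174, 175, 176, 177]]
[175.88888889 293.5       ] 36 [[173, 176, 177, 178, 179], [173, 174, 175, 176, 177], [170, 171, 172, 173, 174, 175, 176], [171, 172, 173, 174, 175]]
[-19.74687516  -8.40241107   4.86371075] [658.90878779 116.28071034 478.59973349]
```

The −21 N shows the stay is at its straight limit. Now I let the lid down.

Emit:
{"method": "carry_out", "body": {
  "translation": [
    [-3,0,0.8],
    [-6,0,1.7],
    [-9,0,2.7],
    [-11,0,3.4],
    [-13,0,4.1],
    [-15,0,4.8],
    [-17,0,5.5],
    [-17,0,5.5]
  ],
  "rotation": [
    [0,0,0],
    [0,0,0],
    [0,0,0],
    [0,0,0],
    [0,0,0],
    [0,0,0],
    [0,0,0],
    [0,0,0]
  ],
  "jaw": [0.9,0.9,0.9,0.9,0.9,0.9,0.9,0.9]
}}

```text
t: 9.2
tcp_pos: [644.0, 113.7, 474.5]
tcp_rot: [0.997, 0.082, 0.002, 0.001]
contact_force: [1.7, -4.8, 3.9]
grip_width: 29.6
finger_force: 41.2
```

```bash
python3 - <<'E'
from h import *
p,d=bot.read_camera("side"); np.savez('side3.npz',p=p,d=d)
G=cv2.cvtColor(p,cv2.COLOR_RGB2GRAY)
print([ (np.flatnonzero(G[r,155:192]<55)+155).tolist() for r in(290,294,297,299)])
cv2.imwrite('pics/knee3.png',cv2.resize(p[230:320,130:225,::-1],None,fx=6,fy=6,interpolation=cv2.INTER_CUBIC))
print(bot.observe()['contact_force'],bot.observe()['tcp_pos'])
E
```

```text
[[168, 169, 170, 171, 172, 173], [165, 166, 168, 169, 170, 171], [164, 165, 167, 168, 169, 170], [164, 165, 166, 167, 168, 169]]
[ 1.18674052 -5.25838821  3.88919219] [643.98830887 113.70497229 474.48444898]
```

The pin is now at (167,299), matching the locked prediction (about 168). I'll release and rise.

Emit:
{"method": "carry_out", "body": {
  "translation": [
    [-1,0,0.3],
    [-1,0,0.3],
    [-1,0,0.3],
    [-1,0,0.3],
    [-1,0,0],
    [-2,0,-20],
    [-4,0,-45],
    [-6,0,-70]
  ],
  "rotation": [
    [0,0,0],
    [0,0,0],
    [0,0,0],
    [0,0,0],
    [0,0,0],
    [0,0,0],
    [0,0,0],
    [0,0,0]
  ],
  "jaw": [0.7,0.3,0,0,0,0,0,0]
}}

```text
t: 10.25
tcp_pos: [638.1, 113.3, 543.6]
tcp_rot: [0.997, 0.083, -0.0, 0.0]
contact_force: [-0.6, -1.0, -0.9]
grip_width: 85.2
finger_force: 0.0
```

```bash
python3 - <<'E'
from h import *
from plan import *
p,d=bot.read_camera("side"); np.savez('side4.npz',p=p,d=d)
G=cv2.cvtColor(p,cv2.COLOR_RGB2GRAY)
print([ (np.flatnonzero(G[r,155:192]<55)+155).tolist() for r in(290,294,297,299)])
o=bot.observe();print(o['contact_force'],o['tcp_pos'],o['joint_positions'].round(2))
# jar plan, 10 deg tilt
J=np.array([466,-224,0]);T=10
D=down();R=down(T,PSI); back=-R.apply([0,0,1])
g=J+[0,0,58]+155*back; print('grasp tcp',g,back)
p0=np.array([643.3-6,113,543.]); p0=o['tcp_pos']
via=np.array([480,0,450.])
rows(p0,D,[(via,D),(J+[0,0,190]+155*back,R)])
rows(J+[0,0,190]+155*back,R,[(g,R)])
E
```

```text
[[167, 168, 169, 170, 171, 172, 173], [166, 167, 168, 169, 170, 171, 172], [164, 165, 166, 167, 168, 169, 170, 175, 176], [164, 165, 166, 167, 168, 169, 177]]
[-1.01496049 -1.17429898  3.07853927] [637.73714548 113.31106845 547.28129329] [ 0.07  0.43  1.29 -0.    1.42  1.48]
grasp tcp [ 439.44979535 -228.41916574  210.64520172] [-0.17129164 -0.02851075  0.98480775]
[-174.2, 85.9, 97.3] [0.0, 0.0, 0.0]
[-251.7, 304.5, 204.6] [0.0, 10.0, 0.0]
[-22.9, -0.0, 130.0] [0.0, 0.0, 0.0]
```

Emit:
{"method": "carry_out", "body": {
  "translation": [
    [-45,20,0],
    [-85,50,15],
    [-125,90,40],
    [-155,140,75],
    [-185,190,110],
    [-215,245,150],
    [-240,290,190],
    [-251.7,304.5,204.6]
  ],
  "rotation": [
    [0,0,0],
    [0,2,0],
    [0,4,0],
    [0,6,0],
    [0,8,0],
    [0,9,0],
    [0,10,0],
    [0,10,0]
  ],
  "jaw": [0,0,0,0,0,0,0,0]
}}

```text
t: 11.3
tcp_pos: [439.1, -230.1, 337.0]
tcp_rot: [0.993, 0.082, 0.087, -0.007]
contact_force: [0.7, -0.3, 0.1]
grip_width: 85.4
finger_force: 0.0
```

```bash
python3 - <<'E'
from h import *
from plan import *
o=bot.observe();R=Ro.from_quat(o['tcp_rot']);p=o['tcp_pos'];print(p,o['contact_force'],R.apply([0,0,1]))
T=down(10)
g=np.array([466,-224,58.])-155*T.apply([0,0,1])
rows(p,R,[(g,T)])
pic,d=bot.read_camera("top"); X=cloud("top",d)
m=(X[...,2]>68)&(X[...,2]<80)&(pic.max(2)<60)&(abs(X[...,0]-466)<35)&(abs(X[...,1]+224)<35); print(m.sum(),X[m].mean(0) if m.any() else 0)
E
```

```text
[ 439.10884588 -230.12095371  336.96763239] [ 0.6835613  -0.29939223  0.0516611 ] [ 0.17132421  0.02825534 -0.98480945]
[-21.3, -1.6, 124.5] [0.0, 0.0, -0.0]
24 [ 482.12083325 -218.08415454   74.14004241]
```

Emit:
{"method": "carry_out", "body": {
  "translation": [
    [-7,-1.6,41],
    [-14,-1.6,82],
    [-21.3,-1.6,124.5],
    [-21.3,-1.6,124.5],
    [-21.3,-1.6,124.5],
    [-21.3,-1.6,124.5],
    [-21.3,-1.6,124.5],
    [-21.3,-1.6,124.5]
  ],
  "rotation": [
    [0,0,0],
    [0,0,0],
    [0,0,0],
    [0,0,0],
    [0,0,0],
    [0,0,0],
    [0,0,0],
    [0,0,0]
  ],
  "jaw": [0,0,0,0.2,0.4,0.6,0.6,0.6],
  "force": 30
}}

```text
t: 12.35
tcp_pos: [440.7, -227.0, 213.4]
tcp_rot: [0.993, 0.082, 0.088, -0.006]
contact_force: [-0.8, 0.1, 9.8]
grip_width: 48.9
finger_force: 32.0
```

```bash
python3 - <<'E'
from h import *
from plan import *
o=bot.observe();p=o['tcp_pos'];print(p,o['contact_force'],o['grip_width'],o['finger_force'])
T=down(10)
g=np.array([466,-224,58.])-155*T.apply([0,0,1])
# carry: jar target box (-45,0), grasp point z relation 58 above jar bottom
off=g-[466,-224,0]
pl=w([-45,0,8])+off
pts=[(g+[0,0,130]),(w([-75,0,0])*[1,1,0]+off+[0,0,135]),pl+[0,0,110],pl+[0,0,2]]
rows(g,T,[(x,T) for x in pts]); print(pts)
rows(pts[1],T,[(x,T) for x in pts[2:]])
E
```

```text
[ 440.70073068 -226.95877084  213.35052392] [-0.84014593  0.10259607  9.8316076 ] 48.94773821316923 32.0059696957469
[22.6, 0.0, -128.0] [0.0, 0.0, 0.0]
[152.8, -304.2, -110.1] [0.0, 0.0, 0.0]
[179.4, -304.2, -88.2] [0.0, 0.0, 0.0]
[160.6, -304.2, 18.2] [0.0, 0.0, 0.0]
[array([ 439.44979535, -228.41916574,  340.64520172]), array([519.06760106,  93.26682077, 345.64520172]), array([548.66047878,  98.19242617, 328.64520172]), array([548.66047878,  98.19242617, 220.64520172])]
[26.6, 0.0, 22.0] [0.0, 0.0, 0.0]
[7.8, -0.0, 128.3] [0.0, 0.0, 0.0]
```

The jar is gripped (48.9 mm wide). Now I lift and carry it over the front bay.

Emit:
{"method": "carry_out", "body": {
  "translation": [
    [3,0,-18],
    [9,0,-53],
    [16,0,-92],
    [22.6,0,-128],
    [30,-40,-128],
    [42,-85,-126],
    [58,-130,-124],
    [75,-175,-122]
  ],
  "rotation": [
    [0,0,0],
    [0,0,0],
    [0,0,0],
    [0,0,0],
    [0,0,0],
    [0,0,0],
    [0,0,0],
    [0,0,0]
  ],
  "jaw": [0.6,0.6,0.6,0.6,0.6,0.6,0.6,0.6]
}}

```text
t: 13.35
tcp_pos: [463.4, -44.1, 345.9]
tcp_rot: [0.993, 0.082, 0.087, -0.007]
contact_force: [0.4, -0.2, -1.7]
grip_width: 49.4
finger_force: 31.9
```

Emit:
{"method": "carry_out", "body": {
  "translation": [
    [18,-40,3],
    [36,-75,6],
    [55,-105,9],
    [78,-129,12],
    [90,-129,20],
    [104,-129,34],
    [104,-129,34],
    [104,-129,34]
  ],
  "rotation": [
    [0,0,0],
    [0,0,0],
    [0,0,0],
    [0,0,0],
    [0,0,0],
    [0,0,0],
    [0,0,0],
    [0,0,0]
  ],
  "jaw": [0.6,0.6,0.6,0.6,0.6,0.6,0.6,0.6]
}}

```text
t: 14.35
tcp_pos: [549.0, 98.8, 329.4]
tcp_rot: [0.993, 0.082, 0.086, -0.007]
contact_force: [0.1, -0.0, -0.2]
grip_width: 49.1
finger_force: 31.8
```

```bash
python3 - <<'E'
from h import *
from plan import *
o=bot.observe();R=Ro.from_quat(o['tcp_rot']);p=o['tcp_pos'];print(p,o['contact_force'],o['grip_width'],o['finger_force'])
rows(p,R,[((548.7,98.2,z),R) for z in(240,221.5)])
pic,d=bot.read_camera("side"); cv2.imwrite('pics/carry.png',pic[:,:,::-1])
E
```

```text
[548.96380223  98.84716613 329.44591423] [ 0.07750643 -0.03063849 -0.21826567] 49.093610607367786 31.785881370306015
[-15.8, 0.6, 88.0] [0.0, 0.0, 0.0]
[-19.0, 0.6, 106.3] [0.0, 0.0, 0.0]
```

View pics/carry.png

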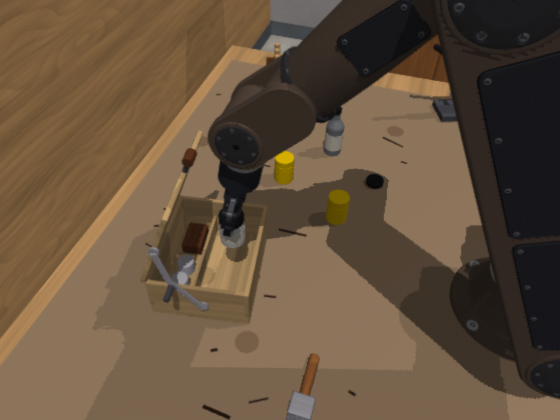

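The jar is held at (232,235), hanging over the front bay; the lid is open with the handle at (188,157), clear of the wrist. Now I lower it.

Emit:
{"method": "carry_out", "body": {
  "translation": [
    [-4,0.6,22],
    [-8,0.6,44],
    [-12,0.6,66],
    [-15,0.6,84],
    [-16.5,0.6,92],
    [-17.5,0.6,98],
    [-18.2,0.6,102],
    [-18.7,0.6,104.5]
  ],
  "rotation": [
    [0,0,0],
    [0,0,0],
    [0,0,0],
    [0,0,0],
    [0,0,0],
    [0,0,0],
    [0,0,0],
    [0,0,0]
  ],
  "jaw": [0.6,0.6,0.6,0.6,0.6,0.6,0.6,0.6]
}}

```text
t: 15.4
tcp_pos: [549.1, 98.9, 223.7]
tcp_rot: [0.993, 0.082, 0.087, -0.007]
contact_force: [-0.2, -0.0, -1.0]
grip_width: 49.3
finger_force: 31.8
```

Still in the air. I'll go down a few more mm and read the force.

Emit:
{"method": "carry_out", "body": {
  "translation": [
    [-0.1,0,0.7],
    [-0.2,0,1.4],
    [-0.3,0,2.1],
    [-0.4,0,2.8],
    [-0.5,0,3.5],
    [-0.6,0,4],
    [-0.6,0,4],
    [-0.6,0,4]
  ],
  "rotation": [
    [0,0,0],
    [0,0,0],
    [0,0,0],
    [0,0,0],
    [0,0,0],
    [0,0,0],
    [0,0,0],
    [0,0,0]
  ],
  "jaw": [0.6,0.6,0.6,0.6,0.6,0.6,0.6,0.6]
}}

```text
t: 16.4
tcp_pos: [549.2, 98.9, 221.3]
tcp_rot: [0.993, 0.082, 0.088, -0.007]
contact_force: [-7.2, -1.7, 19.8]
grip_width: 49.4
finger_force: 33.8
```

Emit:
{"method": "carry_out", "body": {
  "translation": [
    [0.2,0,-1.5],
    [0.2,0,-1.5],
    [0.2,0,-1.5],
    [0.2,0,-1.5],
    [0.2,0,-1.5],
    [0.2,0,-1.5],
    [0.2,0,-1.5],
    [2,0,-10]
  ],
  "rotation": [
    [0,0,0],
    [0,0,0],
    [0,0,0],
    [0,0,0],
    [0,0,0],
    [0,0,0],
    [0,0,0],
    [0,0,0]
  ],
  "jaw": [0.6,0.5,0.4,0.2,0,0,0,0]
}}

```text
t: 17.4
tcp_pos: [549.3, 98.9, 229.6]
tcp_rot: [0.993, 0.082, 0.086, -0.007]
contact_force: [0.3, 1.0, -0.3]
grip_width: 85.2
finger_force: 0.0
```

Emit:
{"method": "carry_out", "body": {
  "translation": [
    [5,0,-30],
    [10,0,-60],
    [13,0,-90],
    [10,0,-125],
    [-10,0,-160],
    [-30,0,-190],
    [-50,0,-220],
    [-70,0,-250]
  ],
  "rotation": [
    [0,0,0],
    [0,0,0],
    [0,0,0],
    [0,0,0],
    [0,0,0],
    [0,0,0],
    [0,0,0],
    [0,0,0]
  ],
  "jaw": [0,0,0,0,0,0,0,0]
}}

```text
t: 18.4
tcp_pos: [437.4, 80.3, 465.2]
tcp_rot: [0.993, 0.082, 0.087, -0.007]
contact_force: [-0.8, 1.2, -0.6]
grip_width: 85.8
finger_force: 0.0
```

```bash
python3 - <<'E'
from h import *
from plan import *
o=bot.observe();p=o['tcp_pos'];print(p,o['tcp_rot'],o['joint_positions'].round(2))
for n in("side","top"):
    pic,d=bot.read_camera(n); X=cloud(n,d); b=RB.inv().apply(X.reshape(-1,3)-B).reshape(X.shape); np.savez(n+'5.npz',p=pic,d=d)
    cv2.imwrite(f'pics/{n}5.png',pic[:,:,::-1])
    m=(b[...,2]>75)&(b[...,2]<90)&(abs(b[...,0]+45)<40)&(abs(b[...,1])<60)
    if m.sum(): print(n,m.sum(),np.median(b[m],0),cv2.minEnclosingCircle(b[m][:,:2].astype(np.float32)))
# knee grasp
for lean in (35,):
  a=np.radians(lean)
  zt=RB.apply([0,-np.sin(a),-np.cos(a)])          # tool z
  for s in(1,-1):
    yt=RB.apply([s,0,0]); R=Ro.from_matrix(np.c_[np.cross(yt,zt),yt,zt]); P=w([41,153,119])-zt*148
    print(s,R.as_quat().round(4),P.round(1),(down(10).inv()*R).as_rotvec(degrees=True).round(1))
E
```

```text
[437.35573494  80.31959439 465.1663227 ] [ 0.99275688  0.08232593  0.08721084 -0.00710502] [0.03 0.14 1.92 0.03 0.91 1.42]
side 380 [-47.4863548    3.36717263  81.27340121] ((-47.781742095947266, 0.5575374364852905), 25.66433334350586)
top 189 [-35.48660952   0.21109885  82.47931492] ((-41.0894775390625, -1.2082738876342773), 24.116682052612305)
1 [ 0.6165  0.7276 -0.1944  0.2294] [621.  351.4 240.2] [-19.9 -35.2 -89.7]
-1 [ 0.7276 -0.6165  0.2294  0.1944] [621.  351.4 240.2] [-34.7  19.6  83.7]
```

View pics/side5.png

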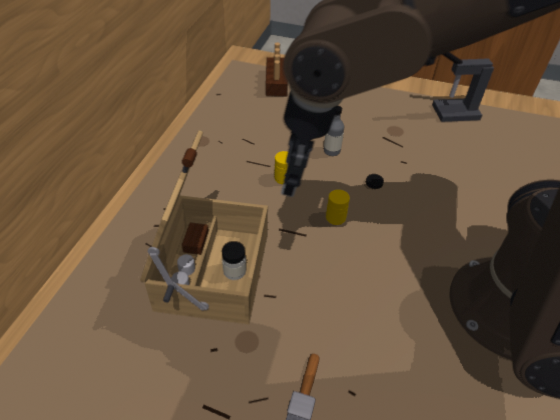

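The jar stands upright in the bay at (234,260), box (-45, 0), top at 81 mm as it should be. The stay is still locked, with its pin at (168,295). Next I plan the knee approach.

```bash
cat >> plan.py <<'E'
_a=np.radians(35); zt=RB.apply([0,-np.sin(_a),-np.cos(_a)]); yt=RB.apply([1,0,0])
RK=Ro.from_matrix(np.c_[np.cross(yt,zt),yt,zt])
def pinpose(x,z,y=157,off=158): return w([x,y,z])-zt*off
E
python3 - <<'E'
from plan import *
p0=np.array([437.4,80.3,465.2]);R0=down(10)
app=pinpose(39,119)-zt*80
rv=(R0.inv()*RK).as_rotvec()
mid=np.array([480,300,470.]); Rm=R0*Ro.from_rotvec(.8*rv)
rows(p0,R0,[(mid,Rm)])
rows(mid,Rm,[((550,370,400),RK),(app,RK)])
print(app,pinpose(39,119))
f=np.radians(53.5); q=lambda d:np.array([-10+86.1*np.cos(np.radians(d)),50+86.1*np.sin(np.radians(d))])
for d in(56,60,64,68,72,76,80,84,88,92,96): 
    x=q(d)-q(53.5); print(d,RK.inv().apply(RB.apply([x[0],0,x[1]])).round(1))
E
```

```text
[77.7, -209.7, 8.8] [-15.9, -28.1, -71.8]
[104.8, 52.1, 31.6] [-4.0, -7.0, -17.9]
[185.3, 97.3, 92.9] [-4.0, -7.0, -17.9]
[609.88006401 405.93131397 313.95818654] [617.41396052 360.66790772 248.426023  ]
56 [-1.2 -3.1 -1.8]
60 [-3.1 -8.2 -4.4]
64 [ -4.7 -13.5  -6.7]
68 [ -6.1 -19.   -8.7]
72 [ -7.3 -24.6 -10.4]
76 [ -8.2 -30.4 -11.7]
80 [ -8.9 -36.3 -12.8]
84 [ -9.4 -42.2 -13.4]
88 [ -9.7 -48.2 -13.8]
92 [ -9.7 -54.2 -13.8]
96 [ -9.4 -60.2 -13.4]
```

Emit:
{"method": "carry_out", "body": {
  "translation": [
    [10,-27,1],
    [20,-53,2],
    [30,-79,3],
    [40,-105,4],
    [49,-131,5],
    [58,-157,6],
    [68,-183,7],
    [77.7,-209.7,8.8]
  ],
  "rotation": [
    [-2,-3.5,-9],
    [-4,-7,-18],
    [-6,-10.5,-27],
    [-8,-14,-36],
    [-10,-17.6,-45],
    [-12,-21,-54],
    [-14,-24.6,-63],
    [-15.9,-28.1,-71.8]
  ],
  "jaw": [0,0,0,0,0,0,0,0]
}}

```text
t: 19.5
tcp_pos: [481.5, 301.4, 467.9]
tcp_rot: [0.739, 0.63, -0.144, 0.191]
contact_force: [0.0, 0.3, 0.2]
grip_width: 85.6
finger_force: 0.0
```

Emit:
{"method": "carry_out", "body": {
  "translation": [
    [35,17,10],
    [70,35,20],
    [105,52,32],
    [132,67,52],
    [159,82,72],
    [185.3,97.3,92.9],
    [185.3,97.3,92.9],
    [185.3,97.3,92.9]
  ],
  "rotation": [
    [-1.3,-2.3,-6],
    [-2.6,-4.6,-12],
    [-4,-7,-17.9],
    [-4,-7,-17.9],
    [-4,-7,-17.9],
    [-4,-7,-17.9],
    [-4,-7,-17.9],
    [-4,-7,-17.9]
  ],
  "jaw": [0,0,0,0,0,0,0,0]
}}

```text
t: 20.5
tcp_pos: [610.6, 406.2, 312.8]
tcp_rot: [0.617, 0.728, -0.194, 0.229]
contact_force: [0.1, -0.3, 0.7]
grip_width: 85.3
finger_force: 0.0
```

```bash
python3 - <<'E'
from h import *
from plan import *
o=bot.observe();p=o['tcp_pos'];R=Ro.from_quat(o['tcp_rot']);print(p,(R.inv()*RK).as_rotvec(degrees=True),o['joint_positions'].round(2),o['contact_force'])
rows(p,R,[(pinpose(39,119),RK)])
ims=[]
for n in("side","top"):
    pic,d=bot.read_camera(n); np.savez(n+'6.npz',p=pic,d=d)
    u,v=proj(n,[41,150,119]).astype(int); print(u,v)
    ims.append(cv2.resize(pic[max(v-60,0):v+60,u-60:u+60,::-1],(400,400)))
cv2.imwrite('pics/app.png',np.hstack(ims))
E
```

```text
[610.64487016 406.17276699 312.8409662 ] [ 0.0631887  -0.05456065 -0.02864181] [ 0.56  0.78  1.3  -0.57  1.37  0.6 ] [ 0.06632801 -0.3185658   0.66275545]
[-0.8, -0.9, 79.1] [0.1, -0.1, -0.0]
168 294
155 169
```

View pics/app.png

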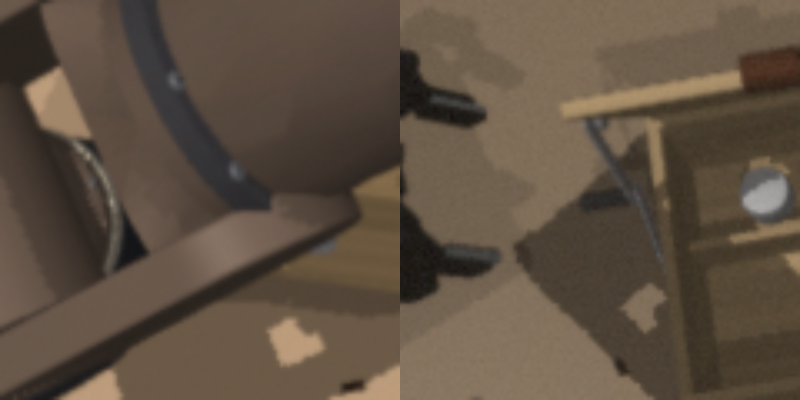

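In the top crop the dark pin (583–630, 198) lies between the open fingertips at (480,110) and (495,258). I'll advance and close.

Emit:
{"method": "carry_out", "body": {
  "translation": [
    [0,-1,20],
    [-0.5,-1,40],
    [-0.8,-1,60],
    [-0.8,-1,79],
    [-0.8,-1,79],
    [-0.8,-1,79],
    [-0.8,-1,79],
    [-0.8,-1,79]
  ],
  "rotation": [
    [0,0,0],
    [0,0,0],
    [0,0,0],
    [0,0,0],
    [0,0,0],
    [0,0,0],
    [0,0,0],
    [0,0,0]
  ],
  "jaw": [0,0,0,0,0.3,0.6,0.8,0.8],
  "force": 20
}}

```text
t: 21.6
tcp_pos: [617.5, 361.2, 248.9]
tcp_rot: [0.617, 0.728, -0.193, 0.23]
contact_force: [1.9, 0.7, 1.6]
grip_width: 17.5
finger_force: 1.0
```

```bash
python3 - <<'E'
from h import *
pic,d=bot.read_camera("top"); cv2.imwrite('pics/grip.png',cv2.resize(pic[110:230,90:230,::-1],None,fx=4,fy=4))
o=bot.observe();print(o['tcp_pos'],o['contact_force'],o['grip_width'])
E
```

```text
[617.5544939  361.16703329 248.85907465] [1.02423136 1.12272149 1.10847176] 16.99331527040199
```

View pics/grip.png

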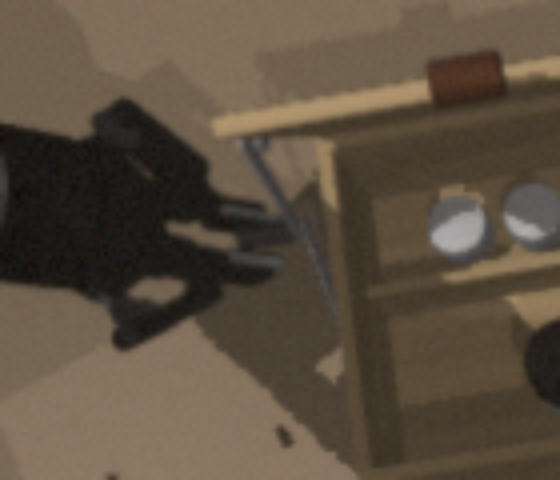

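The pin at (265,232) sits caged between the two finger pads. Now I move it forward along its arc.

Emit:
{"method": "carry_out", "body": {
  "translation": [
    [-1.2,-3,-1.8],
    [-3,-8,-4.4],
    [-4,-11,-5.6],
    [-4.7,-13.5,-6.7],
    [-5.4,-16,-7.7],
    [-6.1,-19,-8.7],
    [-7.3,-24.6,-10.4],
    [-8.2,-30.4,-11.7]
  ],
  "rotation": [
    [0,0,0],
    [0,0,0],
    [0,0,0],
    [0,0,0],
    [0,0,0],
    [0,0,0],
    [0,0,0],
    [0,0,0]
  ],
  "jaw": [0.8,0.8,0.8,0.8,0.8,0.8,0.8,0.8]
}}

```text
t: 22.65
tcp_pos: [587.0, 355.7, 262.7]
tcp_rot: [0.617, 0.728, -0.194, 0.229]
contact_force: [-0.1, -0.5, 0.3]
grip_width: 17.0
finger_force: 0.2
```

Emit:
{"method": "carry_out", "body": {
  "translation": [
    [-0.7,-6,-1.1],
    [-1.2,-12,-1.7],
    [-1.5,-18,-2.1],
    [-1.5,-24,-2.1],
    [-1.2,-30,-1.7],
    [-1.2,-30,-1.7],
    [-1.2,-30,-1.7],
    [-1.2,-30,-1.7]
  ],
  "rotation": [
    [0,0,0],
    [0,0,0],
    [0,0,0],
    [0,0,0],
    [0,0,0],
    [0,0,0],
    [0,0,0],
    [0,0,0]
  ],
  "jaw": [0.8,0.8,0.8,0.8,0.8,0.8,0.8,0.8]
}}

```text
t: 23.65
tcp_pos: [557.9, 350.9, 264.5]
tcp_rot: [0.617, 0.728, -0.194, 0.229]
contact_force: [-2.6, 1.4, 1.6]
grip_width: 17.3
finger_force: 1.2
```

```bash
python3 - <<'E'
from h import *
pic,d=bot.read_camera("top"); cv2.imwrite('pics/fold.png',cv2.resize(pic[110:250,90:300,::-1],None,fx=3,fy=3))
o=bot.observe();print(o['tcp_pos'],o['contact_force'],o['grip_width'],o['t'])
E
```

```text
[557.87325775 350.87143321 264.57377665] [-2.44110563 -0.07822914  1.68239049] 16.997623708278986 23.7
```

View pics/fold.png

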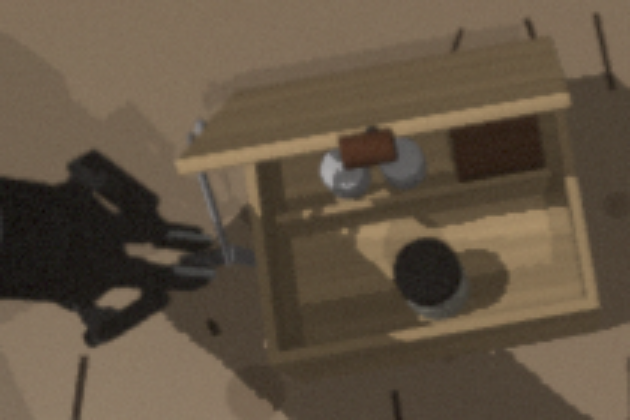

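The lid has begun to sink: the knee is folded forward past straight, with the pin at (235,255) resting on the front finger and the jar standing at (428,275). I'll open the jaws and back out along the tool axis.

Emit:
{"method": "carry_out", "body": {
  "translation": [
    [0,-5,0],
    [0,-8,-30],
    [0,-8,-80],
    [0,-8,-130],
    [0,-8,-160],
    [0,-8,-160],
    [0,-8,-160],
    [0,-8,-160]
  ],
  "rotation": [
    [0,0,0],
    [0,0,0],
    [0,0,0],
    [0,0,0],
    [0,0,0],
    [0,0,0],
    [0,0,0],
    [0,0,0]
  ],
  "jaw": [0,0,0,0,0,0,0,0]
}}

```text
t: 24.7
tcp_pos: [535.0, 439.2, 394.4]
tcp_rot: [0.617, 0.728, -0.195, 0.229]
contact_force: [0.3, 0.7, -0.5]
grip_width: 85.9
finger_force: 0.0
```

Emit:
{"method": "carry_out", "body": {
  "translation": [
    [0,0,0],
    [0,0,0],
    [0,0,0],
    [0,0,0],
    [0,0,0],
    [0,0,0],
    [0,0,0],
    [0,0,0]
  ],
  "rotation": [
    [0,0,0],
    [0,0,0],
    [0,0,0],
    [0,0,0],
    [0,0,0],
    [0,0,0],
    [0,0,0],
    [0,0,0]
  ],
  "jaw": [0,0,0,0,0,0,0,0]
}}

```text
t: 25.7
tcp_pos: [534.7, 439.9, 395.8]
tcp_rot: [0.617, 0.728, -0.194, 0.229]
contact_force: [-0.3, 0.7, -0.7]
grip_width: 85.4
finger_force: 0.0
```

Emit:
{"method": "carry_out", "body": {
  "translation": [
    [0,0,0],
    [0,0,0],
    [0,0,0],
    [0,0,0],
    [0,0,0],
    [0,0,0],
    [0,0,0],
    [0,0,0]
  ],
  "rotation": [
    [0,0,0],
    [0,0,0],
    [0,0,0],
    [0,0,0],
    [0,0,0],
    [0,0,0],
    [0,0,0],
    [0,0,0]
  ],
  "jaw": [0,0,0,0,0,0,0,0]
}}

```text
t: 26.7
tcp_pos: [534.7, 439.9, 395.7]
tcp_rot: [0.617, 0.728, -0.194, 0.229]
contact_force: [-0.1, 0.7, -0.5]
grip_width: 85.6
finger_force: 0.0
```

Emit:
{"method": "carry_out", "body": {
  "translation": [
    [0,0,0],
    [0,0,0],
    [0,0,0],
    [0,0,0],
    [0,0,0],
    [0,0,0],
    [0,0,0],
    [0,0,0]
  ],
  "rotation": [
    [0,0,0],
    [0,0,0],
    [0,0,0],
    [0,0,0],
    [0,0,0],
    [0,0,0],
    [0,0,0],
    [0,0,0]
  ],
  "jaw": [0,0,0,0,0,0,0,0]
}}

```text
t: 27.7
tcp_pos: [534.7, 439.9, 395.7]
tcp_rot: [0.617, 0.728, -0.194, 0.229]
contact_force: [0.2, 0.0, -0.7]
grip_width: 85.6
finger_force: 0.0
```

```bash
cat > lid.py <<'E'
from h import *
from plan import *
o=bot.observe();print(o['t'],o['tcp_pos'],o['contact_force'])
pic,d=bot.read_camera("top"); X=cloud("top",d); b=RB.inv().apply(X.reshape(-1,3)-B)
m=(abs(b[:,0])<90)&(abs(b[:,1])<100)&(b[:,2]>60)&(b[:,2]<400)
q=b[m]; c=np.linalg.lstsq(np.c_[q[:,:2],np.ones(len(q))],q[:,2],rcond=None)[0]
print('plane',c,'resid',np.std(np.c_[q[:,:2],np.ones(len(q))]@c-q[:,2]),'angle',np.arctan(-c[0]),len(q),[np.median(q[(abs(q[:,0]-x)<10),2]).round(1) for x in(-80,-40,0,40,80)])
E
python3 lid.py
```

```text
27.7 [534.74307986 439.88008518 395.70553816] [ 0.2138642   0.01335053 -0.70182128]
plane [1.14593463e-03 1.63012056e-04 1.10472282e+02] resid 1.5237125378295822 angle -0.001145934126521194 7354 [np.float64(110.4), np.float64(110.4), np.float64(110.5), np.float64(110.5), np.float64(110.7)]
```

The lid plane is flat at z = 110.4, the same as at the start, so it is shut.

Emit:
{"method": "carry_out", "body": {
  "translation": [
    [0,0,0],
    [0,0,0],
    [0,0,0],
    [0,0,0],
    [0,0,0],
    [0,0,0],
    [0,0,0],
    [0,0,0]
  ],
  "rotation": [
    [0,0,0],
    [0,0,0],
    [0,0,0],
    [0,0,0],
    [0,0,0],
    [0,0,0],
    [0,0,0],
    [0,0,0]
  ],
  "jaw": [0,0,0,0,0,0,0,0]
}}

```text
t: 28.75
tcp_pos: [534.7, 439.9, 395.8]
tcp_rot: [0.617, 0.728, -0.194, 0.229]
contact_force: [1.1, 0.5, -1.1]
grip_width: 85.2
finger_force: 0.0
```

```bash
python3 -c "
import lid
print(lid.bot.sign_off())"
```

```text
28.75 [534.73298662 439.89829234 395.77737543] [ 1.05743854  0.45642378 -1.09595446]
plane [3.46545534e-04 4.87432565e-04 1.10481722e+02] resid 1.5347746792509456 angle -0.00034654552037456833 7334 [np.float64(110.5), np.float64(110.4), np.float64(110.6), np.float64(110.5), np.float64(110.5)]
the job is handed in; nothing more can be done
None
```

I handed the job in at 28.75 s of the 72 s: the lid measured flat and shut, and the jar was upright in the front bay when last seen before the lid closed; sign-off returned no verdict.

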